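# Load a circuit board into its carrier and push the carrier home in the tester

## Task

Lay the short circuit board, the one with a corner cut out, flat into the pocket of the black carrier sled while the sled is still pulled out. Then push the loaded sled along its rails under the bridge of the tester until it is fully home and the sprung roller pops into the notch in its side. Leave the longer board, the wire spool and the jar where they are.

Things in the scene. Friction and masses are not known exactly. Their poses are not given: they have to be found in the camera images.
- board: Short green circuit board, 84 x 50 mm (x by y), 4 mm thick, lying flat left or right of the tester. Bare steel shield can in its middle to pick it up by: 30 mm along x, 24 mm along y, top 18 mm above the underside. Its +x +y corner is cut out, 15 x 15 mm. Other components are under 2 mm high. Origin: centre of the underside, below the can. About 60 g.
- board_notch (a point): Inner corner of the cut-out in the short board: 27 mm along x and 10 mm along y from the board's origin, on the board's upper face.
- sled: Black plastic carrier, loose, 120 x 72 mm (x by y), 4 mm floor, rim 9 mm high, about 160 g. Origin: centre of the underside; +x is the nose that goes into the tester. It starts on the tester's base plate, between the rails, 105 to 135 mm short of home; pushing it takes under 10 N. A notch for the tester's roller, 17 mm wide, is in its +y side at x = -30 mm.
- sled_pocket (a point): Centre of the pocket's floor, 4 mm above the sled's origin; the seated board's origin lies here. The pocket is 88 x 54 mm, 5 mm deep (2 mm play all round). A key block fills its +x +y corner (from x 30, y 13 mm), so the board lies flat only with its cut-out corner there and its axes along the sled's.
- sled_plate (a point): Middle of the rear face of the upright push plate on the sled's rear end, 60 mm behind (-x of) the sled's origin and 20 mm above it. The plate is 6 mm thick, 44 mm wide, its top 32 mm above the sled's underside.
- dock: The grey board tester, fixed to the bench. Its +x is the direction in which the sled is pushed; origin: on the bench top, below the sled's origin when the sled is home. Base plate 6 mm thick, 120 mm wide, from x = -205 to 135 mm; guide rails on it, 8 mm high, 1 mm clear of the sled's sides. Housing from x = 61.5 mm, 52 mm high: a rigid stop 1.5 mm past home.
- bridge (a point): Centre of the top of the tester's aluminium bridge, which spans the track from x = -18 to 40 mm in the dock's frame, 120 mm wide; underside 31 mm, top 45 mm above the bench. The can of a seated board passes 3 mm below it.
- catch (a joint): Sprung steel roller (16 mm across, upright) in the tester's +y rail, 30 mm before the dock's origin. 0 = out (popped), grows as it is pushed sideways; it is 0.003 to 0.005 m while it rides on the sled's side (1 to 3 N) and returns to 0 when the sled's notch comes to it at home.
- long_board: A longer, narrower green board, 112 x 38 mm, no corner cut out; does not belong in this carrier. Origin: centre of its underside. On the other side of the tester from the short board.
- spool: Dark metal wire spool standing on end, 56 mm across, 42 mm high. Origin: centre of its underside.
- flux_jar: Small amber jar with a black cap, 44 mm across, 50 mm high. Origin: centre of its underside.
There are look-alikes about, which are no part of the job. There is more than one size of the sled; the job needs the larger. Leave any yellow look-alike of the board alone.

How it is judged:
By the outcome, as a careful person would: the job done as asked, in the order asked, and still so for the second after the job is handed in, with the robot touching nothing.
It also fails if it takes over 48 s, if anything falls off the work surface, if the arm or the gripper's body presses on something with over 40 N, if the wrist force passes 120 N, or if a joint passes its speed limit or range.

## Robot

A 6-joint arm with a two-finger parallel gripper is mounted at the origin on the work surface. World frame = base frame: x ahead of the robot, y to its left, z up, the work surface at z = 0. Lengths are in m, angles in rad, forces in N, time in s.
With the tool pointing down it reaches from about 0.35 to 0.85 m from the base axis. Payload 8.1 kg.
Tool frame: the origin (TCP) lies at the very end of the fingers, on their centre line; the grasp point (between the pads) lies 19 mm behind it; z points along the fingers, y is the direction in which the jaws open and shut (so a half turn about z gives the same grasp; the last joint's range is limited). The gripper opens to 93 mm and grips with 3 to 60 N. Pads are 15 mm wide; open, the fingers measure 128 mm over their backs; the gripper's body (75 mm by 188 mm) begins 65 mm behind the grasp point.
Start: joints at [-1.272, 0.13, 1.488, -0, 1.523, -0.085], TCP at [0.225, -0.556, 0.219] pointing down, gripper open.
Joint ranges: [-2.96, 2.96], [-0.89, 2.26], [0.02, 2.5], [-1.34, 4.48], [0, 2.73], [-2.66, 2.66]. Speed limits (rad/s): [2.39, 2.39, 2.79, 3.14, 3.14, 3.14].

## Interface

Orientations are given as a rotation vector (axis times angle).
In Python, from plant import robot gives the robot as it stands.
- The arm moves only by the shell command python3 -m pendant 'ROWS' [OPENING] [FORCE]. ROWS is JSON, a list of rows, each an object with "delta_pos": the shift along the tool's x, y, z in m, a list of three; "spin": the turn about the tool's z in rad. In form: [{"delta_pos": [dx, dy, dz], "spin": spin}, ...]. A call has 1 to 10 rows; each row is the pose to reach, as a shift and turn from the pose measured when the call began, along the tool's axes at that moment; what a row does not reach only later rows make up. A row lasts 1/10 s, in which the tool goes at most 50 mm and 8.59 degrees, less where a joint would pass 70% of its speed; a pose out of reach is approached as far as the arm can. A call with a gripper value outside its range is refused whole. OPENING is the closure, from -1 (fully open) to 1 (shut), set as the call begins (- or left out, the last holds). The fingers move at their own pace and stop on an object; FORCE is the grip in N (left out, the last holds). Time passes only in rows, so rows that repeat a pose let the fingers close. It gives the time, the measured TCP pose, the force and the opening at its end, in the units of the state.
- robot.read_state(): the state, without advancing time (a new reading comes with each control period).
- robot.read_camera(name): name is "scene" or "top"; returns a dict with "color" (384x512x3 uint8, blue, green, red), "camera_matrix" (3x3 intrinsics, pixels), "R" (3x3) and "t" (3): a world point X has camera coordinates R X + t. Camera axes: x right, y down, z forward; pixel columns grow to the right and rows downward; lengths in m; the calibration is good to about 2 mm. A picture is of the moment at which its call begins. There is no depth.
- robot.close_job(): hands the job in, once; it reports no verdict.
Trained networks look in the newest picture that a camera, given by its name, has taken for a name from the list of things; names that differ only in an ending like _2 or _b are one class to them, and where a whole thing is asked for, a point or a joint stands for the part that bears it (a point fixed in the world has none). Each returns a list of dicts, best first, with "score" (0 to 1); they miss things now and then, are a little off and sometimes report something else, mostly with a low value. They report only what shows in the picture. A call takes as long as a camera call. They do not tell look-alikes from the thing itself.
- robot.outline_of(camera, label): "mask" (384x512 bool, what is visible of it).
- robot.mark_of(camera, label): "location" ([x, y, z] in m, in the coordinates of the camera as it stood for that picture, good to about 4 mm: a listed point, or the origin of a listed thing).
The state is a dict: "t": time; "q": joint angles; "dq": joint speeds; "joint_torque": joint torques, N m; "tool_pos": TCP position; "orientation": TCP orientation; "force": force on the tool from outside, world axes, zero at the start; "wrist_torque": the same for the moment, N m; "opening": finger opening in m.
Only numpy, scipy, OpenCV 4.12 (cv2) and the standard library are available. Lean on these libraries where they do the work, as an engineer would, in place of code of your own. Each camera call takes 0.05 s, during which the arm holds its last target.

## Working session

There is one attempt and no reset: what is moved stays moved. The work goes in short steps, Python scripts to look and compute and a shell command to move; the robot and the scene stay as the last step left them, time stands still between calls to the robot, and variables do not carry over. Pictures are saved under pics/ and viewed, and the job is handed in when it is done.

```bash
ls; mkdir -p pics; python3 - <<'E'
from plant import robot
import cv2,numpy as np
s=robot.read_state();print({k:np.round(v,3).tolist() for k,v in s.items()})
for c in("scene","top"):
    d=robot.read_camera(c);cv2.imwrite(f"pics/{c}0.png",d["color"]);R=np.array(d["R"]);t=np.array(d["t"])
    print(c,d["camera_matrix"],R,t,-R.T@t)
    for l in("board","board_notch","sled","sled_pocket","sled_plate","dock","bridge","long_board","spool","flux_jar"):
        for m in robot.mark_of(c,l):
            print(c,l,round(m["score"],2),np.round(R.T@(np.array(m["location"])-t),4))
E
```

```text
pics
{'t': 0.0, 'q': [-1.272, 0.131, 1.489, 0.0, 1.523, -0.085], 'dq': [-0.0, -0.0, -0.0, -0.001, -0.001, -0.001], 'joint_torque': [-0.002, -55.986, -49.175, 0.077, 0.036, -0.0], 'tool_pos': [0.225, -0.556, 0.218], 'orientation': [-3.082, -0.599, 0.0], 'force': [0.065, -0.112, 0.134], 'wrist_torque': [-0.02, -0.05, 0.014], 'opening': 0.093}
scene [[421.56046504   0.         262.89943657]
 [  0.         421.56046504 189.13151184]
 [  0.           0.           1.        ]] [[ 0.3406869   0.9401756  -0.00151182]
 [ 0.59622146 -0.21729267 -0.77285436]
 [-0.72694732  0.26239997 -0.63458164]] [-0.16952059 -0.30259893  1.52198361] [ 1.34457132 -0.30574187  0.73170166]
scene board 0.96 [ 0.5326 -0.2673 -0.0015]
scene board 0.65 [ 0.5085 -0.3944 -0.0008]
scene board_notch 0.92 [ 0.5262 -0.4151  0.0045]
scene board_notch 0.86 [ 0.5616 -0.2544 -0.0012]
scene sled 0.9 [0.5698 0.0747 0.0083]
scene sled 0.58 [ 0.5761 -0.1204 -0.0034]
scene sled_pocket 0.84 [0.5622 0.0718 0.0102]
scene sled_pocket 0.63 [ 0.5758 -0.1183  0.0008]
scene sled_plate 0.95 [ 0.5559 -0.157   0.0083]
scene sled_plate 0.85 [
[... 588 characters left out ...]
   -0.04489751  1.16675451]
top board 0.8 [ 0.5284 -0.2679  0.0026]
top board_notch 0.74 [ 0.5283 -0.4151  0.0027]
top board_notch 0.71 [ 0.5577 -0.2554  0.0008]
top sled 0.9 [0.5631 0.0724 0.0073]
top sled 0.83 [ 5.766e-01 -1.215e-01 -2.000e-04]
top sled_pocket 0.72 [0.5623 0.0751 0.0093]
top sled_pocket 0.63 [ 0.5777 -0.1255  0.0024]
top sled_plate 0.88 [ 0.5551 -0.1569  0.0131]
top dock 0.83 [ 0.6706  0.0451 -0.002 ]
top dock 0.42 [0.6909 0.3024 0.0017]
top dock 0.23 [0.5598 0.0745 0.0076]
top bridge 0.62 [0.6904 0.0451 0.0453]
top bridge 0.59 [0.5003 0.0818 0.0265]
top long_board 0.78 [0.4967 0.273  0.0006]
top spool 0.57 [0.6925 0.3039 0.0019]
top flux_jar 0.69 [ 0.7503 -0.3239  0.0024]
```

View pics/top0.png

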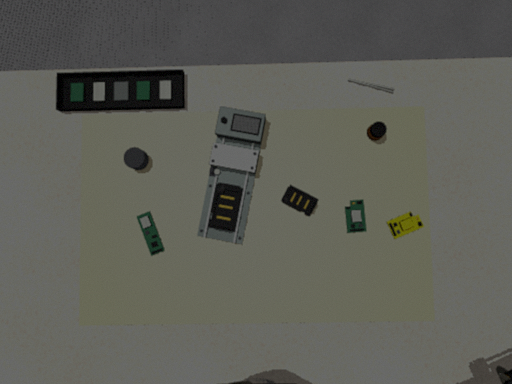

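View pics/scene0.png

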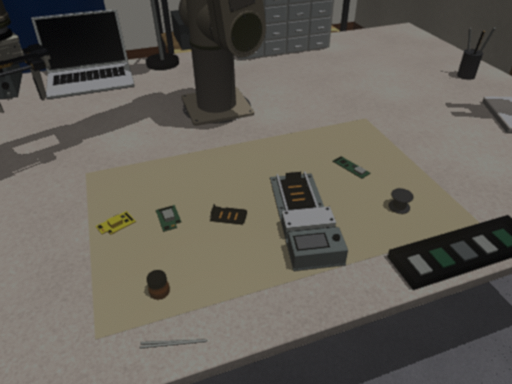

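```bash
python3 - <<'E'
import cv2,numpy as np
a=cv2.imread("pics/top0.png")
def up(x0,y0,x1,y1,f):
    return cv2.resize(np.clip(a[y0:y1,x0:x1].astype(float)*1.8,0,255).astype('uint8'),None,fx=f,fy=f,interpolation=cv2.INTER_CUBIC)
A=up(190,100,275,250,4);B=up(335,190,375,245,8)
h=max(A.shape[0],B.shape[0]);B=cv2.copyMakeBorder(B,0,h-B.shape[0],0,0,cv2.BORDER_CONSTANT);A=cv2.copyMakeBorder(A,0,h-A.shape[0],0,0,cv2.BORDER_CONSTANT)
cv2.imwrite("pics/c0.png",np.hstack([A,B]))
a=cv2.imread("pics/scene0.png")
A=up(265,165,350,270,5);B=up(150,200,190,235,8)
h=max(A.shape[0],B.shape[0]);B=cv2.copyMakeBorder(B,0,h-B.shape[0],0,0,cv2.BORDER_CONSTANT);A=cv2.copyMakeBorder(A,0,h-A.shape[0],0,0,cv2.BORDER_CONSTANT)
cv2.imwrite("pics/c1.png",np.hstack([A,B]))
E
```

```text
(no output)
```

View pics/c0.png

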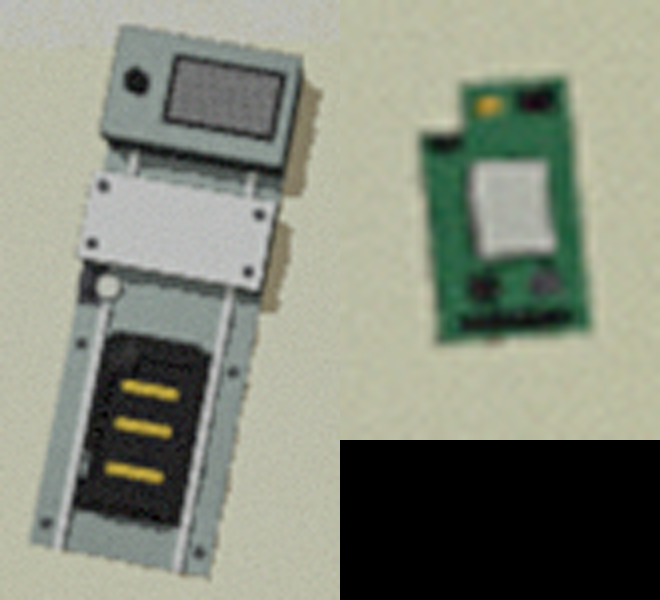

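View pics/c1.png

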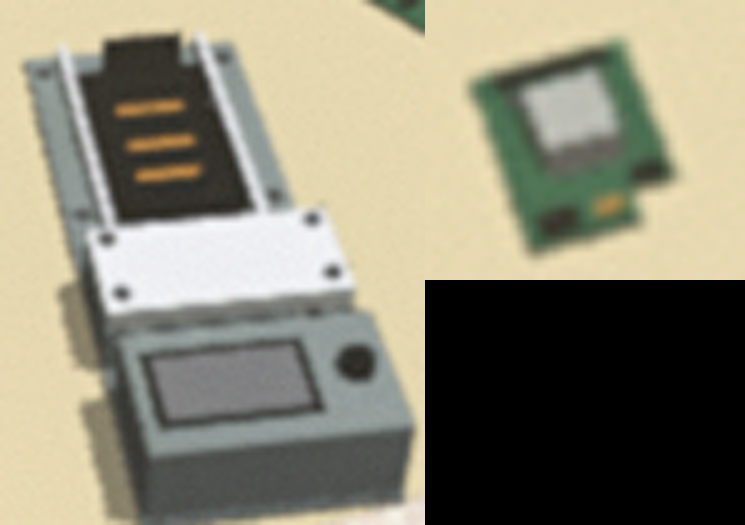

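```bash
cat > h.py <<'E'
from plant import robot
import cv2,numpy as np
from scipy.optimize import minimize
def cam(c,save=None):
    d=robot.read_camera(c)
    if save: cv2.imwrite(save,d["color"])
    return d["color"],np.array(d["camera_matrix"]),np.array(d["R"]),np.array(d["t"])
def proj(X,K,R,t):
    p=(np.asarray(X)@R.T+t)@K.T; return p[:,:2]/p[:,2:]
def place(P,x,y,th,z=0):
    c,s=np.cos(th),np.sin(th);P=np.asarray(P,float)
    return np.c_[x+c*P[:,0]-s*P[:,1],y+s*P[:,0]+c*P[:,1],P[:,2]+z]
S=8
def raster(parts,shape,K,R,t):   # parts: list of (pts,convexhull?)
    m=np.zeros((shape[0],shape[1]),np.uint8)
    return m
def box(x0,x1,y0,y1,z0,z1): return np.array([[x,y,z] for x in(x0,x1) for y in(y0,y1) for z in(z0,z1)])
BOARD=[box(-.042,.027,-.025,.025,0,.004),box(-.042,.042,-.025,.010,0,.004),box(-.015,.015,-.012,.012,0,.018)]
SLED=[box(-.06,.06,-.036,.036,0,.009),box(-.06,-.054,-.022,.022,0,.032)]
def soft(parts,pose,z,win,K,R,t):
    x0,y0,x1,y1=win
    m=np.zeros(((y1-y0)*S,(x1-x0)*S),np.uint8)
    for P in parts:
        p=proj(place(P,*pose,z),K,R,t)
        q=((p-[x0,y0]+.5)*S-.5)
        cv2.fillConvexPoly(m,np.round(cv2.convexHull(q.astype(np.float32))*16).astype(np.int32),255,shift=4)
    return cv2.resize(m,(x1-x0,y1-y0),interpolation=cv2.INTER_AREA)/255.
def fit(parts,z,obs,p0):  # obs: list of (mask float,win,K,R,t)
    def f(p): 
        pose=(p[0]/1000,p[1]/1000,p[2]/100)
        return sum(((soft(parts,pose,z,w,K,R,t)-m[w[1]:w[3],w[0]:w[2]])**2).sum() for m,w,K,R,t in obs)
    x=np.array([p0[0]*1000,p0[1]*1000,p0[2]*100])
    for k in(4,1.5):
        r=minimize(f,x,method="Nelder-Mead",options=dict(initial_simplex=[x]+[x+k*np.eye(3)[i] for i in range(3)],xatol=.02,fatol=.01));x=r.x
    return np.array([x[0]/1000,x[1]/1000,x[2]/100]),r.fun
def rot_deg(o): 
    R=cv2.Rodrigues(np.array(o))[0];return R
E
python3 - <<'E'
from h import *
O={};
for c in("top","scene"):
    im,K,R,t=cam(c)
    hsv=cv2.cvtColor(im,cv2.COLOR_BGR2HSV)
    f=im.astype(float)
    b0=proj([[.53,-.2675,.01]],K,R,t)[0].astype(int); w=(b0[0]-22,b0[1]-24,b0[0]+22,b0[1]+24)
    # background distance: tan colour ratio b/r
    ratio=f[...,2]-f[...,0]  # red-blue
    bg=np.median(ratio[w[1]:w[1]+8,w[0]:w[0]+40]); bgr=np.median(f[w[1]:w[1]+6,w[0]:w[0]+40],axis=(0,1))
    print(c,bgr,f[b0[1],b0[0]])
    # soft mask by projecting on red channel for green pcb
    sub=f[w[1]:w[3],w[0]:w[2]]
    obm=(np.abs(ratio-bg)>0.45*bg).astype(float)
    m=np.zeros_like(obm);m[w[1]:w[3],w[0]:w[2]]=obm[w[1]:w[3],w[0]:w[2]]
    n,l,s,_=cv2.connectedComponentsWithStats(m.astype(np.uint8)); m=(l==1+np.argmax(s[1:,4])).astype(float)
    O["b",c]=(m,w,K,R,t)
    s0=proj([[.566,.0735,.012]],K,R,t)[0].astype(int); w=(s0[0]-30,s0[1]-36,s0[0]+30,s0[1]+36)
    obm=((f.max(2)<np.median(f[...,1])*0.42)|((hsv[...,1]>130)&(f[...,2]>f[...,0]*1.8)))
    # keep largest comp
    m=np.zeros(obm.shape,np.uint8);m[w[1]:w[3],w[0]:w[2]]=obm[w[1]:w[3],w[0]:w[2]]
    n,l,s,_=cv2.connectedComponentsWithStats(m); m=(l==1+np.argmax(s[1:,4])).astype(np.uint8)
    m=cv2.morphologyEx(m,cv2.MORPH_CLOSE,np.ones((3,3)))
    O["s",c]=(m.astype(float),w,K,R,t)
    v=np.hstack([cv2.resize(np.vstack([im[o[1][1]:o[1][3],o[1][0]:o[1][2]]]) if 0 else cv2.merge([im[...,1],im[...,1],np.maximum(im[...,1]//2,(o[0]*200).astype(np.uint8))])[o[1][1]:o[1][3],o[1][0]:o[1][2]],(350,450),interpolation=0) for o in(O["b",c],O["s",c])])
    cv2.imwrite(f"pics/m_{c}.png",v)
for k,parts,z,p0 in(("b",BOARD,0,(.53,-.2675,.07)),("s",SLED,.006,(.566,.0735,-.235))):
    for cs in(("top",),("scene",),("top","scene")):
        p,e=fit(parts,z,[O[k,c] for c in cs],p0);print(k,cs,np.round(p,4),round(np.degrees(p[2]),2),round(e,1),[O[k,c][0].sum() for c in cs])
E
```

```text
top [ 91. 105. 104.] [90. 94. 93.]
scene [ 99. 121. 129.] [100. 106. 105.]
b ('top',) [ 0.5311 -0.2678  0.0678] 3.88 14.9 [np.float64(598.0)]
b ('scene',) [ 0.5331 -0.2659  0.061 ] 3.49 21.7 [np.float64(429.0)]
b ('top', 'scene') [ 0.5316 -0.267   0.0672] 3.85 56.1 [np.float64(598.0), np.float64(429.0)]
s ('top',) [ 0.5602  0.0714 -0.2017] -11.56 47.8 [np.float64(1229.0)]
s ('scene',) [ 0.5612  0.0744 -0.1992] -11.42 100.4 [np.float64(865.0)]
s ('top', 'scene') [ 0.5606  0.0717 -0.2069] -11.86 152.2 [np.float64(1229.0), np.float64(865.0)]
```

```bash
python3 - <<'E'
import cv2,numpy as np
a=cv2.imread("pics/m_top.png");b=cv2.imread("pics/m_scene.png")
cv2.imwrite("pics/m.png",cv2.resize(np.hstack([a,b]),(800,300),interpolation=0))
E
python3 - <<'E'
from h import *
from scipy.optimize import least_squares
# hand points on dock (dock frame) -> crop pixels
T=[((-.205,.06,.006),(31,543)),((-.205,-.06,.006),(211,577)),((.040,.06,.045),(97,168)),((.040,-.06,.045),(279,202)),((-.018,-.06,.045),(263,290)),((-.018,.06,.045),(79,256))]
Sc=[((-.205,-.06,.006),(24,63)),((-.205,.06,.006),(232,40)),((-.018,-.06,.045),(88,232)),((-.018,.06,.045),(322,207)),((.040,.06,.045),(355,288)),((.040,-.06,.045),(106,311))]
C={}
for c,L,o,f in(("top",T,(190,100),4),("scene",Sc,(265,165),5)):
    _,K,R,t=cam(c); P=np.array([l[0] for l in L]); uv=(np.array([l[1] for l in L])+.5)/f-.5+np.array(o)
    C[c]=lambda p,P=P,uv=uv,K=K,R=R,t=t:(proj(place(P,*p),K,R,t)-uv).ravel()
for cs in(("top",),("scene",),("top","scene")):
    r=least_squares(lambda p:np.concatenate([C[c](p) for c in cs]),[.674,.0475,-.235],x_scale=[.01,.01,.01]);print(cs,np.round(r.x,4),np.degrees(r.x[2]),np.round(r.fun,1))
E
```

```text
('top',) [ 0.6758  0.0444 -0.2067] -11.841075887761251 [ 0.1 -0.1 -0.   0.1 -0.1  0.   0.2 -0.1 -0.1  0.  -0.  -0. ]
('scene',) [ 0.68    0.0472 -0.2051] -11.751776961291522 [-0.1 -0.6 -0.   0.3 -0.9 -0.4  0.6 -0.1  0.5 -0.  -0.1  0.6]
('top', 'scene') [ 0.6775  0.0461 -0.205 ] -11.74746646696647 [-0.5 -0.7 -0.6 -0.6 -0.8 -0.6 -0.5 -0.8 -0.7 -0.7 -0.7 -0.6 -0.8 -1.
 -0.7 -0.1 -1.7 -0.9 -0.2 -0.6 -0.4 -0.6 -0.9 -0. ]
```

View pics/m.png

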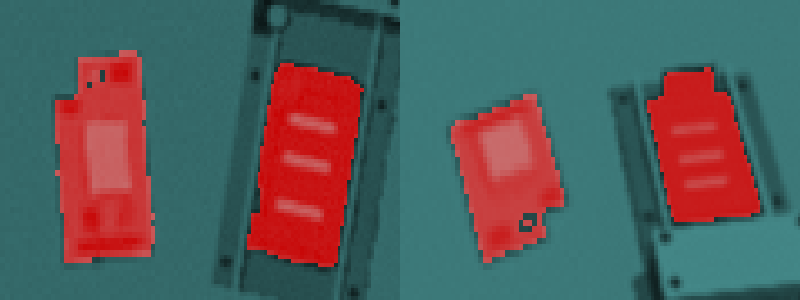

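```bash
python3 - <<'E'
from h import *
im,K,R,t=cam("top")
d=(.6758,.0444,-.2067)
F=9;x0,y0=190,170
v=cv2.resize(np.clip(im[y0:y0+66,x0:x0+80].astype(float)*2,0,255).astype(np.uint8),None,fx=F,fy=F,interpolation=cv2.INTER_CUBIC)
def L(P,z,pose,col):
    q=(proj(place([(a,b,z) for a,b in P],*pose),K,R,t)-[x0,y0]+.5)*F-.5
    cv2.polylines(v,[np.round(q).astype(int)],True,col,1)
for s in(1,-1): L([(-.205,s*.037),(-.018,s*.037)],.014,d,(0,0,255))
c,s=np.cos(d[2]),np.sin(d[2]); a=-.1187
sl=(d[0]+a*c,d[1]+a*s,d[2]);print(sl)
r=[(-.06,-.036),(-.06,.036),(.06,.036),(.06,-.036)]
L(r,.015,sl,(0,255,0));L([(-.06,-.022),(-.06,.022),(-.054,.022),(-.054,-.022)],.038,sl,(255,0,255))
L([(-.044,-.027),(-.044,.027),(.03,.027),(.03,.013),(.044,.013),(.044,-.027)],.010,sl,(255,255,0))
cv2.imwrite("pics/ov.png",v)
E
```

```text
(np.float64(0.5596267068649143), np.float64(0.0687609515854668), -0.2067)
```

View pics/ov.png

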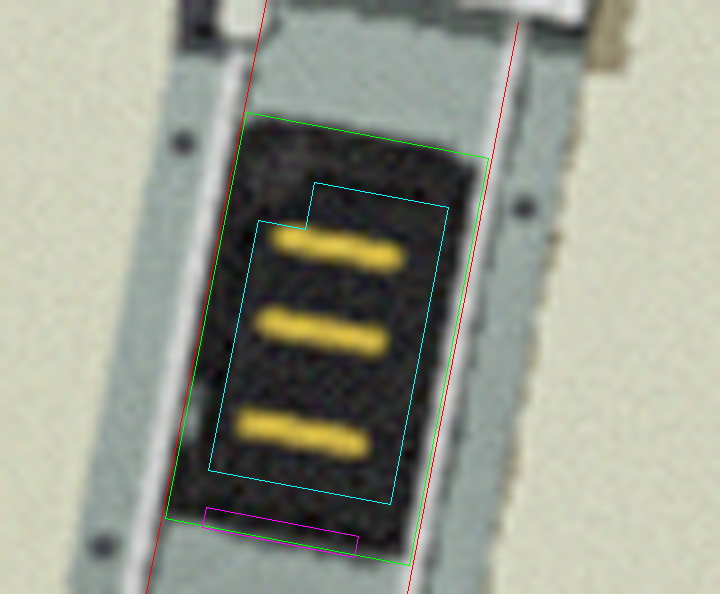

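```bash
python3 - <<'E'
from h import *
from scipy.optimize import least_squares
im,K,R,t=cam("top"); g=im.astype(np.float32).sum(2)
d=(.6758,.0444,-.2067)
ys=np.arange(-.07,.0701,.0005)
def prof(xs,z):
    A=0
    for x in xs:
        q=proj(place([(x,y,z) for y in ys],*d),K,R,t).astype(np.float32)
        A=A+cv2.remap(g,q[:,0:1].copy(),q[:,1:2].copy(),cv2.INTER_CUBIC)[:,0]
    return A/len(xs)
for lo,hi in((-.2,-.185),(-.16,-.14),(-.13,-.11),(-.10,-.08),(-.05,-.045)):
    p=prof(np.arange(lo,hi,.002),.014)
    out=[]
    for s in(-1,1):
        k=(s*ys>.033)&(s*ys<.05); w=p[k]-np.percentile(p[k],30);w[w<0]=0
        i=np.argmax(p*k);out+= [round(float((w*ys[k]).sum()/w.sum()*1000),1),round(ys[i]*1000,1)]
    print(lo,out)
# along-profile of sled at z=.015
xs=np.arange(-.2,-.03,.001)
for y in(-.025,-.015,0,.015,.025):
    q=proj(place([(x,y,.015) for x in xs],*d),K,R,t).astype(np.float32)
    p=cv2.remap(g,q[:,0:1].copy(),q[:,1:2].copy(),cv2.INTER_LINEAR)[:,0]
    th=(np.percentile(p,5)+np.percentile(p,90))/2
    k=np.where(p<th)[0];print(y,round(xs[k[0]]*1000),round(xs[k[-1]]*1000))
E
```

```text
-0.2 [-37.4, np.float64(-37.0), 42.2, np.float64(42.0)]
-0.16 [-40.4, np.float64(-37.5), 43.7, np.float64(42.5)]
-0.13 [-39.0, np.float64(-37.0), 43.9, np.float64(42.0)]
-0.1 [-40.2, np.float64(-37.5), 43.9, np.float64(42.5)]
-0.05 [-37.6, np.float64(-36.5), 42.9, np.float64(42.0)]
-0.025 -179 -59
-0.015 -179 -58
0 -180 -58
0.015 -179 -58
0.025 -177 -59
```

```bash
cat > go.py <<'E'
import sys,numpy as np,cv2
from plant import robot
def rel(x,y,z,yawdeg):
    s=robot.read_state();R=cv2.Rodrigues(np.array(s["orientation"],float))[0]
    d=R.T@(np.array([x,y,z])-s["tool_pos"]);cur=np.degrees(np.arctan2(R[1,0],R[0,0]))
    print("t",round(s["t"],2),"pos",np.round(s["tool_pos"],4),"yaw",round(cur,2),"F",np.round(s["force"],1),"open",s["opening"],"| delta",np.round(d,4),"spin",round(np.radians(cur-yawdeg),4),"tilt",np.round(R[:2,2],4))
if __name__=="__main__": rel(*map(float,sys.argv[1:]))
E
python3 go.py .5316 -.267 .05 3.85
```

```text
t 1.4 pos [ 0.2247 -0.5563  0.2186] yaw 21.99 F [0.4 0.5 0.4] open 0.0933603197178449 | delta [ 0.3929 -0.1534  0.1686] spin 0.3166 tilt [-0.  0.]
```

```bash
python3 -m pendant '[{"delta_pos":[0.04,-0.015,0.01],"spin":0.03},{"delta_pos":[0.08,-0.03,0.02],"spin":0.07},{"delta_pos":[0.12,-0.046,0.03],"spin":0.11},{"delta_pos":[0.16,-0.062,0.05],"spin":0.15},{"delta_pos":[0.2,-0.078,0.07],"spin":0.19},{"delta_pos":[0.24,-0.094,0.09],"spin":0.23},{"delta_pos":[0.28,-0.11,0.11],"spin":0.27},{"delta_pos":[0.32,-0.125,0.13],"spin":0.3},{"delta_pos":[0.36,-0.14,0.15],"spin":0.317},{"delta_pos":[0.393,-0.153,0.169],"spin":0.317}]' 0.05 20; python3 go.py .5316 -.267 .007 3.85
```

```text
t: 2.4
tool_pos: [0.5333, -0.2655, 0.0489]
orientation: [-3.14, -0.105, -0.001]
force: [1.2, -1.0, -0.2]
opening: 0.0443
t 2.4 pos [ 0.5333 -0.2655  0.0489] yaw 3.83 F [ 1.2 -1.  -0.2] open 0.04430702465577032 | delta [-0.0018  0.0014  0.0419] spin -0.0003 tilt [0.0005 0.    ]
```

```bash
python3 -m pendant '[{"delta_pos":[-0.001,0.001,0.01],"spin":0},{"delta_pos":[-0.002,0.001,0.02],"spin":0},{"delta_pos":[-0.002,0.001,0.03],"spin":0},{"delta_pos":[-0.002,0.001,0.038],"spin":0},{"delta_pos":[-0.002,0.001,0.0415],"spin":0},{"delta_pos":[-0.002,0.001,0.0415],"spin":0}]' ; python3 - <<'E'
from h import *
a=cam("scene")[0];b=cam("top")[0]
A=cv2.resize(a[150:240,120:220],(600,540));B=cv2.resize(b[180:250,335:380],(200,311))
B=cv2.copyMakeBorder(B,0,540-311,0,0,0);cv2.imwrite("pics/g1.png",np.clip(np.hstack([A,B])*1.5,0,255))
E
python3 go.py .5316 -.267 .007 3.85
```

```text
t: 3.0
tool_pos: [0.5307, -0.2672, 0.0071]
orientation: [-3.14, -0.103, 0.0]
force: [0.3, -0.1, 0.1]
opening: 0.044
t 3.1 pos [ 0.5315 -0.2673  0.008 ] yaw 3.79 F [-0.7  0.7  0.2] open 0.044127013733079846 | delta [ 0.0001 -0.0003  0.001 ] spin -0.0011 tilt [ 0.0012 -0.0004][ WARN:0@1.958] global loadsave.cpp:1063 imwrite_ Unsupported depth image for selected encoder is fallbacked to CV_8U.
```

View pics/g1.png

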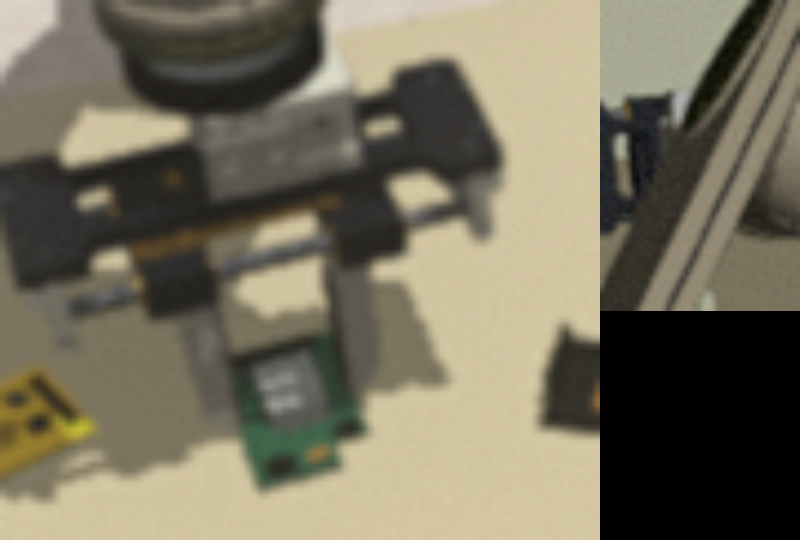

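The fingers straddle the steel can (about (290,385) in the enlarged crop); the top view is blocked by the arm. Closing now.

```bash
python3 -m pendant '[{"delta_pos":[0,0,0.0005],"spin":0},{"delta_pos":[0,0,0.0005],"spin":0},{"delta_pos":[0,0,0.0005],"spin":0},{"delta_pos":[0,0,0.0005],"spin":0},{"delta_pos":[0,0,0.0005],"spin":0}]' 1 20; python3 go.py .5606 .072 .09 -11.8
```

```text
t: 3.6
tool_pos: [0.5317, -0.2674, 0.0078]
orientation: [3.139, 0.104, 0.002]
force: [-0.4, -0.6, 2.5]
opening: 0.0238
t 3.6 pos [ 0.5317 -0.2674  0.0078] yaw 3.79 F [-0.4 -0.6  2.5] open 0.023785612080015003 | delta [ 0.0514 -0.3367 -0.0824] spin 0.2721 tilt [ 0.0015 -0.0007]
```

```bash
python3 -m pendant '[{"delta_pos":[0,0,-0.015],"spin":0},{"delta_pos":[0,-0.01,-0.04],"spin":0.03},{"delta_pos":[0.005,-0.04,-0.065],"spin":0.06},{"delta_pos":[0.01,-0.08,-0.08],"spin":0.1},{"delta_pos":[0.02,-0.125,-0.082],"spin":0.14},{"delta_pos":[0.03,-0.17,-0.082],"spin":0.18},{"delta_pos":[0.035,-0.215,-0.082],"spin":0.22},{"delta_pos":[0.04,-0.26,-0.082],"spin":0.25},{"delta_pos":[0.046,-0.3,-0.082],"spin":0.27},{"delta_pos":[0.0514,-0.33,-0.082],"spin":0.272}]'; python3 go.py .5606 .072 .05 -11.8
```

```text
t: 4.6
tool_pos: [0.561, 0.068, 0.0908]
orientation: [3.125, -0.322, 0.004]
force: [1.0, -1.5, -0.4]
opening: 0.0239
t 4.6 pos [0.561  0.068  0.0908] yaw -11.75 F [ 1.  -1.5 -0.4] open 0.02387094961401891 | delta [-0.0013 -0.0038  0.0408] spin 0.0008 tilt [ 0.0023 -0.0003]
```

Descend to a hover about 12 mm above the sled rim and look.

```bash
python3 -m pendant '[{"delta_pos":[-0.001,-0.003,0.015],"spin":0},{"delta_pos":[-0.001,-0.004,0.03],"spin":0},{"delta_pos":[-0.0013,-0.0038,0.048],"spin":0},{"delta_pos":[-0.0013,-0.0038,0.052],"spin":0},{"delta_pos":[-0.0013,-0.0038,0.052],"spin":0}]'; python3 go.py .5606 .072 .05 -11.8; python3 - <<'E'
from h import *
a,K,R,t=cam("scene","pics/s2.png");b=cam("top","pics/t2.png")[0]
A=cv2.resize(a[150:250,255:355],(590,590),interpolation=cv2.INTER_CUBIC);B=cv2.resize(b[150:250,190:225+10],(200,445))
B=cv2.copyMakeBorder(B,0,590-445,0,0,0);cv2.imwrite("pics/g2.png",np.clip(np.hstack([A,B])*1.5,0,255).astype(np.uint8))
for l in("board","board_notch","sled","sled_pocket","sled_plate"):
    for m in robot.mark_of("scene",l): print(l,round(m["score"],2),np.round(R.T@(np.array(m["location"])-t),4))
E
```

```text
t: 5.1
tool_pos: [0.5591, 0.0707, 0.0371]
orientation: [3.124, -0.324, -0.002]
force: [-0.3, 0.1, -0.3]
opening: 0.0238
t 5.1 pos [0.5591 0.0707 0.0371] yaw -11.83 F [-0.3  0.1 -0.3] open 0.023792617037046916 | delta [ 0.0012 -0.0016 -0.0129] spin -0.0006 tilt [-0.001  -0.0006]
board 0.86 [0.5585 0.0743 0.0257]
board 0.71 [ 5.092e-01 -3.966e-01  5.000e-04]
board_notch 0.82 [0.5931 0.0795 0.0321]
board_notch 0.68 [ 0.5281 -0.4144  0.0012]
board_notch 0.64 [0.692  0.0449 0.0444]
sled 0.86 [ 0.5758 -0.1211 -0.0048]
sled 0.56 [0.5668 0.0733 0.0077]
sled_pocket 0.84 [ 0.5753 -0.1157  0.0027]
sled_pocket 0.71 [0.5631 0.0719 0.0073]
sled_plate 0.81 [ 0.5545 -0.1599  0.0092]
sled_plate 0.69 [0.5021 0.0867 0.0229]
```

View pics/g2.png

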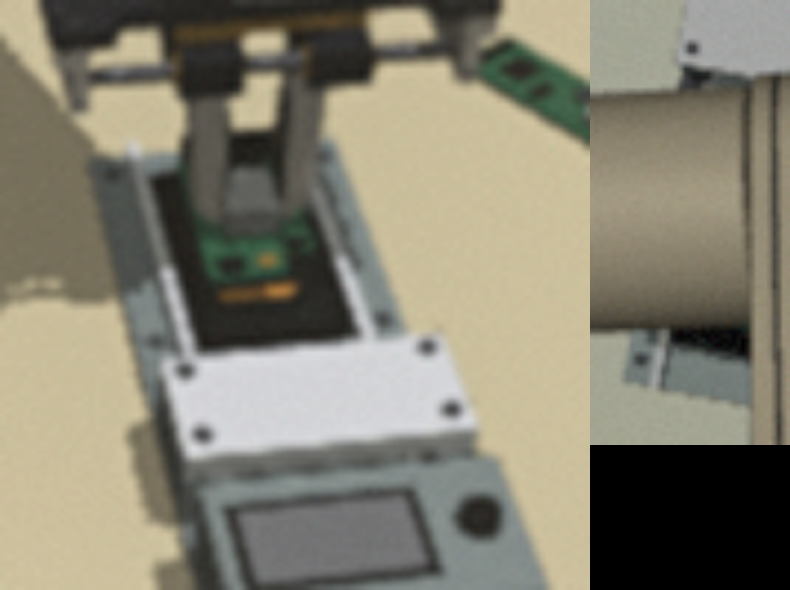

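```bash
cat > ov.py <<'E'
from h import *
def overlay(im,cal,items,win,F,out,gain=1.7):
    K,R,t=cal;x0,y0,x1,y1=win
    v=cv2.resize(np.clip(im[y0:y1,x0:x1].astype(float)*gain,0,255).astype(np.uint8),None,fx=F,fy=F,interpolation=cv2.INTER_CUBIC)
    for P,pose,z,col in items:
        q=(proj(place(P,*pose,z),K,R,t)-[x0,y0]+.5)*F-.5
        cv2.polylines(v,[np.round(q*16).astype(int)],True,col,1,cv2.LINE_AA,4)
    cv2.imwrite(out,v)
BT=[(-.042,-.025,.004),(-.042,.025,.004),(.027,.025,.004),(.027,.010,.004),(.042,.010,.004),(.042,-.025,.004)]
CT=[(-.015,-.012,.018),(-.015,.012,.018),(.015,.012,.018),(.015,-.012,.018)]
ST=[(-.06,-.036,.009),(-.06,.036,.009),(.06,.036,.009),(.06,-.036,.009)]
PT=[(-.06,-.022,.032),(-.06,.022,.032),(-.06,.022,.012),(-.06,-.022,.012)]
PK=[(-.044,-.027,.009),(-.044,.027,.009),(.03,.027,.009),(.03,.013,.009),(.044,.013,.009),(.044,-.027,.009)]
PF=[(x,y,.004) for x,y,_ in PK]
E
python3 - <<'E'
from ov import *
im0=cv2.imread("pics/scene0.png");im2,K,R,t=cam("scene")
th=-.2060
W=(270,165,340,225)
overlay(im0,(K,R,t),[(ST,(.5612,.0744,th),.006,(0,255,0)),(PT,(.5612,.0744,th),.006,(255,0,255))],W,5.5,"pics/o1.png")
overlay(im2,(K,R,t),[(BT,(.5606,.0732,th),.0293,(0,0,255))],W,5.5,"pics/o2.png")
cv2.imwrite("pics/o.png",np.hstack([cv2.imread("pics/o1.png"),cv2.imread("pics/o2.png")]))
E
```

```text
(no output)
```

View pics/o.png

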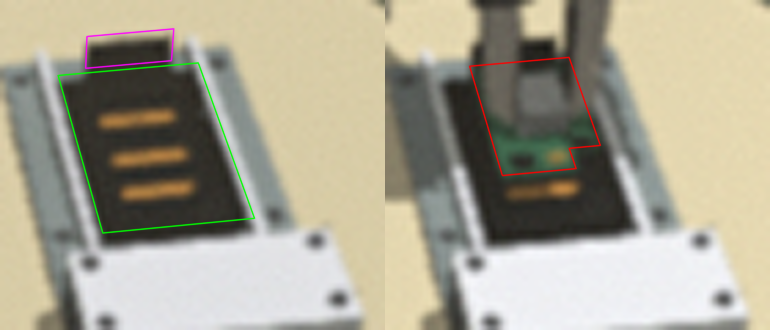

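```bash
python3 - <<'E'
from ov import *
im0=cv2.imread("pics/scene0.png");im1=cv2.imread("pics/top0.png")
_,K,R,t=cam("scene");_,K2,R2,t2=cam("top")
th=-.2060
def D(p,s,):
    ax=np.array([np.cos(th),np.sin(th)]);o=np.array(p)+s*ax
    d=(*p,th);S=(*o,th)
    sq=lambda x0,x1,y,z:[(x0,-y,z),(x0,y,z),(x1,y,z),(x1,-y,z)]
    return [(sq(-.205,.135,.06,.006),d,0,(0,0,255)),(sq(-.018,.040,.06,.045),d,0,(255,0,0)),(sq(-.018,.040,.06,.031),d,0,(255,128,0)),(sq(-.205,-.018,.037,.014),d,0,(0,255,255)),(sq(.0615,.135,.06,.052),d,0,(255,255,0)),(ST,S,.006,(0,255,0)),(PT,S,.006,(255,0,255))]
overlay(im0,(K,R,t),D((.680,.0475),-.1187),(260,160,350,270),5.5,"pics/o1.png")
overlay(im1,(K2,R2,t2),D((.6763,.0465),-.1187),(190,100,275,250),4,"pics/o2.png")
a=cv2.imread("pics/o1.png");b=cv2.imread("pics/o2.png")
a=cv2.copyMakeBorder(a,0,max(0,600-a.shape[0]),0,0,0)[:600];b=b[:600]
cv2.imwrite("pics/oo.png",cv2.resize(np.hstack([a,b]),(800,int(600*800/(a.shape[1]+b.shape[1])))))
E
```

```text
(no output)
```

View pics/oo.png

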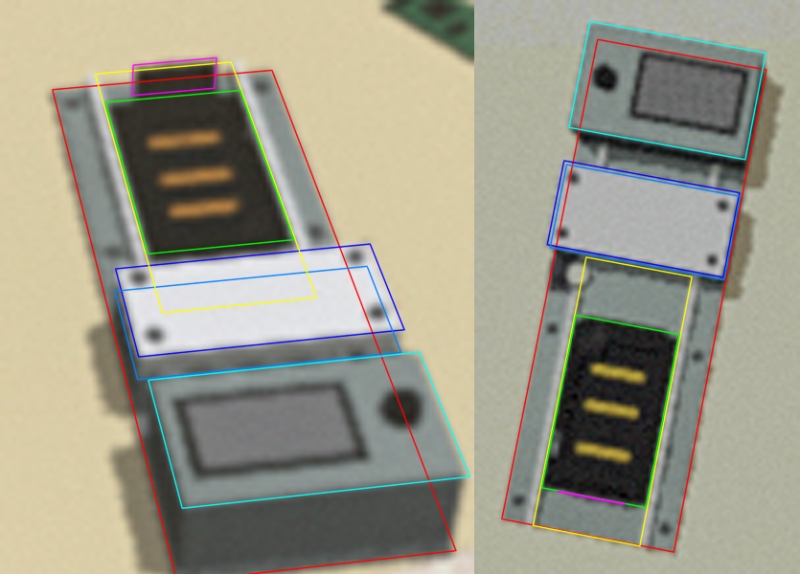

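```bash
python3 - <<'E'
from ov import *
im2,K,R,t=cam("scene");im0=cv2.imread("pics/scene0.png")
th=-.2060
# held board: green mask, window = front part only
f=cv2.GaussianBlur(im2,(0,0),.6).astype(float)
F=16;x0,y0,x1,y1=280,175,315,203
v=cv2.resize(np.clip(im2[y0:y1,x0:x1].astype(float)*2,0,255).astype(np.uint8),None,fx=F,fy=F,interpolation=cv2.INTER_CUBIC)
for pose,col in(((.5591,.0732,th),(0,0,255)),):
  for z in(.004,0):
    P=[(a,b,z) for a,b,_ in BT]
    q=(proj(place(P,*pose,.0293),K,R,t)-[x0,y0]+.5)*F-.5
    cv2.polylines(v,[np.round(q*16).astype(int)],True,col if z else (255,0,0),1,cv2.LINE_AA,4)
  q=(proj(place(CT,*pose,.0293),K,R,t)-[x0,y0]+.5)*F-.5
  cv2.polylines(v,[np.round(q*16).astype(int)],True,(0,255,255),1,cv2.LINE_AA,4)
cv2.imwrite("pics/z1.png",v)
# sled in initial scene image: model sled minus bridge
g=im0.astype(float);hsv=cv2.cvtColor(im0,cv2.COLOR_BGR2HSV)
w=(272,168,325,212)
dark=((g.max(2)<62)|((hsv[...,1]>110)&(g[...,2]>g[...,0]*1.7)&(g[...,1]<g[...,2]*.8))).astype(np.uint8)
m=np.zeros_like(dark);m[w[1]:w[3],w[0]:w[2]]=dark[w[1]:w[3],w[0]:w[2]]
n,l,s,_=cv2.connectedComponentsWithStats(m);m=(l==1+np.argmax(s[1:,4])).astype(np.uint8);m=cv2.morphologyEx(m,cv2.MORPH_CLOSE,np.ones((3,3))).astype(float)
best=[]
BR=[box(-.018,.04,-.06,.06,.031,.045)]
for br in((.680,.0475,th),(.678,.0475,th)):
  B=soft(BR,br,0,w,K,R,t)
  def fn(p):
    M=soft(SLED,(p[0]/1000,p[1]/1000,p[2]/100),.006,w,K,R,t)*(1-B)
    return ((M-m[w[1]:w[3],w[0]:w[2]])**2).sum()
  x=np.array([563,72,-20.6])
  r=minimize(fn,x,method="Nelder-Mead",options=dict(initial_simplex=[x]+[x+4*e for e in np.eye(3)],xatol=.02,fatol=.01));print(r.x,r.fun,m.sum())
M=soft(SLED,(r.x[0]/1000,r.x[1]/1000,r.x[2]/100),.006,w,K,R,t)*(1-B)
vis=np.hstack([cv2.resize(a.astype(np.float32)*255,None,fx=7,fy=7,interpolation=0) for a in(M,m[w[1]:w[3],w[0]:w[2]])])
cv2.imwrite("pics/z2.png",vis)
E
```

```text
[567.47085182  71.58030556 -21.95175266] 55.60250879759522 899.0
[567.07318252  71.59966988 -21.68744602] 48.514692582585496 899.0[ WARN:0@1.714] global loadsave.cpp:1063 imwrite_ Unsupported depth image for selected encoder is fallbacked to CV_8U.
```

View pics/z1.png

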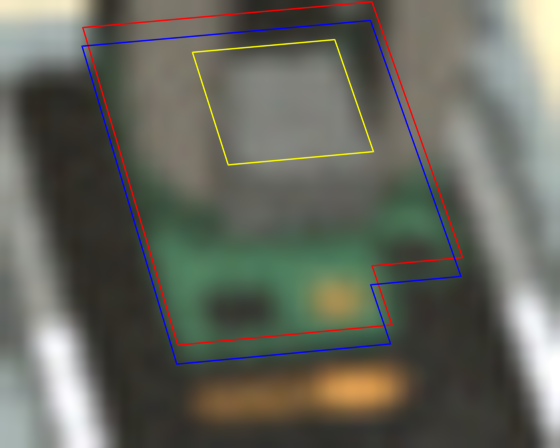

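View pics/z2.png

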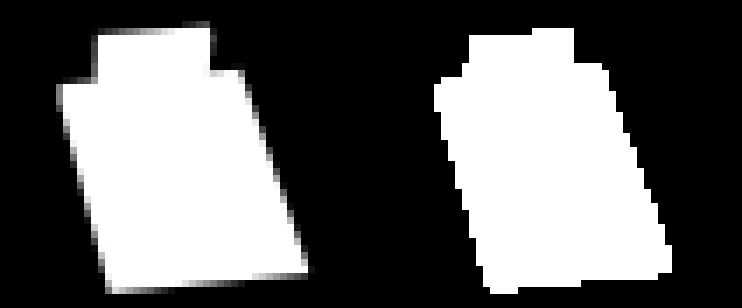

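```bash
python3 - <<'E'
from ov import *
for c,w in(("top",(205,185,250,235)),("scene",(278,172,318,212))):
    im=cv2.imread(f"pics/{c}0.png");_,K,R,t=cam(c)
    f=im.astype(float);s=np.clip(f[...,2]-f[...,0]-25,0,None);m=np.zeros(s.shape);m[w[1]:w[3],w[0]:w[2]]=s[w[1]:w[3],w[0]:w[2]]
    n,l,st,_=cv2.connectedComponentsWithStats((m>0).astype(np.uint8))
    for i in range(1,n):
        if st[i,4]<8: continue
        k=(l==i)&True;yy,xx=np.where(k);ww=m[k];u,v=(xx*ww).sum()/ww.sum(),(yy*ww).sum()/ww.sum()
        d=R.T@np.linalg.solve(K,[u,v,1]);o=-R.T@t;lam=(.010-o[2])/d[2];X=o+lam*d
        print(c,st[i],round(u,1),round(v,1),np.round(X,4))
E
```

```text
top [220 195  15   5  46] 227.1 197.0 [0.5863 0.0658 0.01  ]
top [218 204  15   6  47] 225.4 206.4 [0.5617 0.0706 0.01  ]
top [216 215  15   6  49] 223.2 217.7 [0.5322 0.0767 0.01  ]
scene [278 172   8   3  21] 281.3 172.9 [0.4675 0.0663 0.01  ]
scene [307 172  11  15  54] 315.2 176.3 [0.5148 0.1494 0.01  ]
scene [288 185  14   3  36] 294.5 186.1 [0.5351 0.0779 0.01  ]
scene [290 192  14   3  36] 296.9 193.1 [0.5644 0.0722 0.01  ]
scene [292 198  13   3  34] 298.2 199.1 [0.5884 0.0656 0.01  ]
```

```bash
python3 go.py .5616 .0710 .0258 -11.8; python3 -m pendant '[{"delta_pos":[0.0015,0,0.004],"spin":0},{"delta_pos":[0.0024,-0.0008,0.009],"spin":0},{"delta_pos":[0.0024,-0.0008,0.0113],"spin":0},{"delta_pos":[0.0024,-0.0008,0.0113],"spin":0}]';python3 go.py .5616 .0710 .0258 -11.8
python3 - <<'E'
from ov import *
im,K,R,t=cam("scene","pics/s3.png")
s=robot.read_state()["tool_pos"];th=-.206
B=(s[0]+.0005,s[1]+.0018,th);S=(.5628,.0722,th)
overlay(im,(K,R,t),[(BT,B,s[2]-.0078,(0,0,255)),(PK,S,.006,(255,255,0)),(ST,S,.006,(0,255,0))],(275,165,325,212),14,"pics/z3.png",2)
E
```

```text
t 5.75 pos [0.5606 0.072  0.0388] yaw -11.75 F [-0.3 -1.4 -1.3] open 0.0239646992526249 | delta [0.0012 0.0008 0.0131] spin 0.0009 tilt [ 0.0025 -0.0003]
t: 6.15
tool_pos: [0.5625, 0.0723, 0.0266]
orientation: [3.125, -0.321, 0.001]
force: [0.2, 0.1, -0.8]
opening: 0.0236
t 6.15 pos [0.5625 0.0723 0.0266] yaw -11.74 F [ 0.2  0.1 -0.8] open 0.023607570084033913 | delta [-0.0006  0.0015  0.0008] spin 0.001 tilt [ 0.0009 -0.0003]
```

View pics/z3.png

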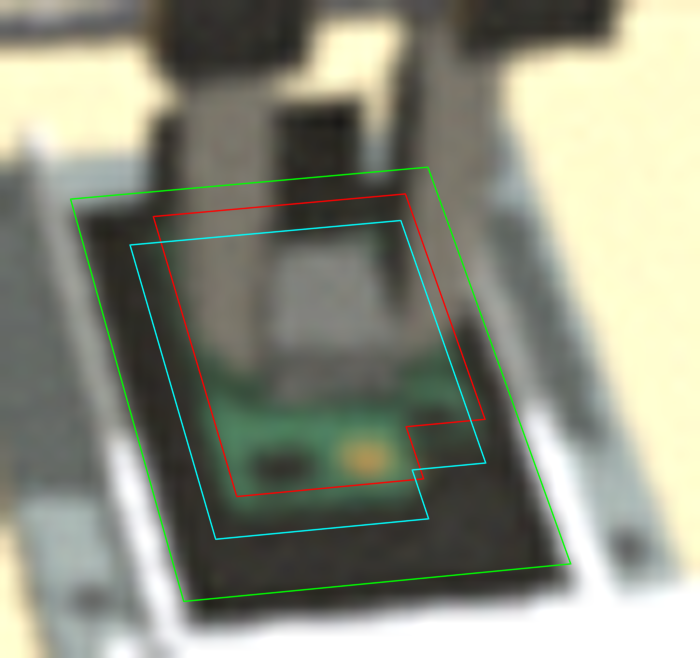

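```bash
python3 -m pendant '[{"delta_pos":[0,0.001,0],"spin":0},{"delta_pos":[0,0.001,0.002],"spin":0},{"delta_pos":[0,0.001,0.004],"spin":0},{"delta_pos":[0,0.001,0.0055],"spin":0},{"delta_pos":[0,0.001,0.0055],"spin":0}]';python3 go.py .5616 .0710 .0178 -11.8
python3 - <<'E'
from ov import *
im,K,R,t=cam("scene","pics/s4.png")
overlay(im,(K,R,t),[],(275,165,325,212),14,"pics/z4.png",2.2)
E
python3 go.py .5616 .0710 .0178 -11.8
```

```text
t: 6.7
tool_pos: [0.5623, 0.0713, 0.0211]
orientation: [3.125, -0.321, 0.001]
force: [-1.0, 0.5, -1.4]
opening: 0.0239
t 6.7 pos [0.5623 0.0713 0.0211] yaw -11.75 F [-1.   0.5 -1.4] open 0.023869572951134947 | delta [-0.0006  0.0004  0.0033] spin 0.0009 tilt [ 0.0009 -0.0003]
t 6.75 pos [0.5623 0.0713 0.0213] yaw -11.75 F [ 0.1  0.9 -0.1] open 0.02357311491397437 | delta [-0.0007  0.0005  0.0035] spin 0.0009 tilt [ 0.001  -0.0003]
```

View pics/z4.png

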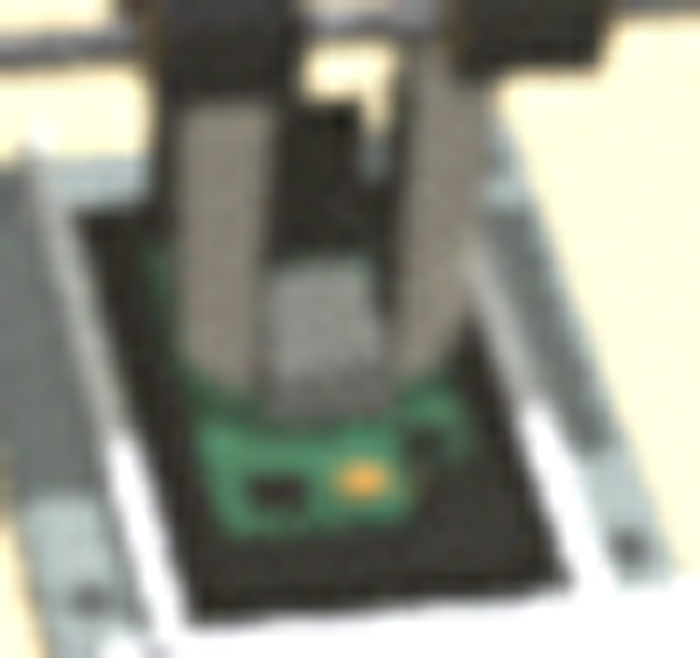

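```bash
python3 -m pendant '[{"delta_pos":[0,0,0.001],"spin":0},{"delta_pos":[0,0,0.002],"spin":0},{"delta_pos":[0,0,0.003],"spin":0},{"delta_pos":[0,0,0.003],"spin":0}]';python3 go.py .5616 .0710 .0178 -11.8
python3 - <<'E'
from ov import *
im,K,R,t=cam("scene","pics/s5.png")
overlay(im,(K,R,t),[],(275,165,325,212),14,"pics/z5.png",2.2)
E
python3 go.py .5616 .0710 .0178 -11.8
```

```text
t: 7.15
tool_pos: [0.5622, 0.0713, 0.0181]
orientation: [3.125, -0.321, 0.001]
force: [0.2, 0.2, -0.9]
opening: 0.0238
t 7.15 pos [0.5622 0.0713 0.0181] yaw -11.74 F [ 0.2  0.2 -0.9] open 0.023827374104570705 | delta [-0.0005  0.0005  0.0003] spin 0.001 tilt [ 0.0008 -0.0003]
t 7.2 pos [0.5623 0.0713 0.0182] yaw -11.74 F [ 0.6 -0.7 -1. ] open 0.024033000246605294 | delta [-0.0006  0.0005  0.0004] spin 0.001 tilt [ 0.0009 -0.0004]
```

View pics/z5.png

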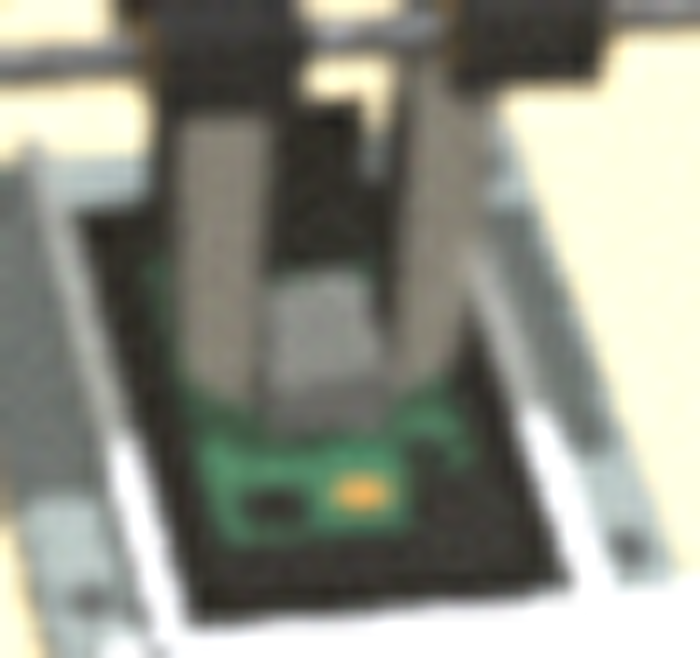

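No contact force with the underside already ~5 mm below the rim, so the board is in the pocket (front edge at about (315,535) in the crop). Release.

```bash
python3 -m pendant '[{"delta_pos":[0,0,0],"spin":0},{"delta_pos":[0,0,0],"spin":0},{"delta_pos":[0,0,0],"spin":0},{"delta_pos":[0,0,-0.01],"spin":0},{"delta_pos":[0,0,-0.03],"spin":0},{"delta_pos":[0,0,-0.06],"spin":0},{"delta_pos":[0,0,-0.09],"spin":0},{"delta_pos":[-0.04,0,-0.12],"spin":0},{"delta_pos":[-0.08,0,-0.12],"spin":0},{"delta_pos":[-0.12,0,-0.12],"spin":0}]' 0.1;python3 go.py .4666 .0915 .025 -11.8
python3 - <<'E'
from ov import *
im,K,R,t=cam("scene","pics/s6.png");b,K2,R2,t2=cam("top","pics/t6.png")
overlay(im,(K,R,t),[],(270,165,325,215),8,"pics/z6.png",2.2)
overlay(b,(K2,R2,t2),[],(195,165,250,245),6,"pics/z7.png",2.2)
a=cv2.imread("pics/z6.png");b=cv2.imread("pics/z7.png");a=cv2.copyMakeBorder(a,0,b.shape[0]-a.shape[0],0,0,0)
cv2.imwrite("pics/z67.png",np.hstack([a,b]))
E
```

```text
t: 8.2
tool_pos: [0.4446, 0.0961, 0.1401]
orientation: [-3.124, 0.322, -0.007]
force: [-0.7, 0.8, -1.0]
opening: 0.0421
t 8.2 pos [0.4446 0.0961 0.1401] yaw -11.77 F [-0.7  0.8 -1. ] open 0.04207619412565158 | delta [2.200e-02 1.000e-04 1.152e-01] spin 0.0005 tilt [0.0042 0.0001]
```

View pics/z67.png

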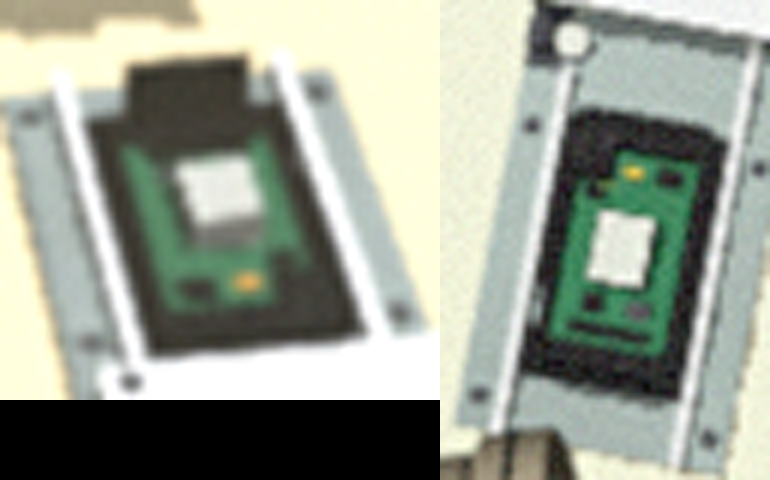

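The board lies flat in the pocket, cut-out over the key block (top crop (600,175)), and the roller is ahead at (573,40). Now close the fingers and come down behind the push plate.

```bash
python3 -m pendant '[{"delta_pos":[0.01,0,0.02],"spin":0},{"delta_pos":[0.018,0,0.05],"spin":0},{"delta_pos":[0.018,0,0.08],"spin":0},{"delta_pos":[0.018,0,0.105],"spin":0},{"delta_pos":[0.018,0,0.122],"spin":0},{"delta_pos":[0.018,0,0.122],"spin":0},{"delta_pos":[0.018,0,0.122],"spin":0}]' 1 30;python3 go.py .502 .0835 .018 -11.8
python3 - <<'E'
from ov import *
im,K,R,t=cam("scene","pics/s8.png")
overlay(im,(K,R,t),[],(250,130,340,210),8,"pics/z8.png",2)
E
```

```text
t: 9.0
tool_pos: [0.4582, 0.0929, 0.0163]
orientation: [3.125, -0.319, -0.002]
force: [0.2, 0.3, 1.1]
opening: 0.0006
t 9.0 pos [0.4582 0.0929 0.0163] yaw -11.67 F [0.2 0.3 1.1] open 0.0005957958690631913 | delta [ 0.0447  0.0003 -0.0017] spin 0.0022 tilt [-0.0014 -0.0001]
```

View pics/z8.png

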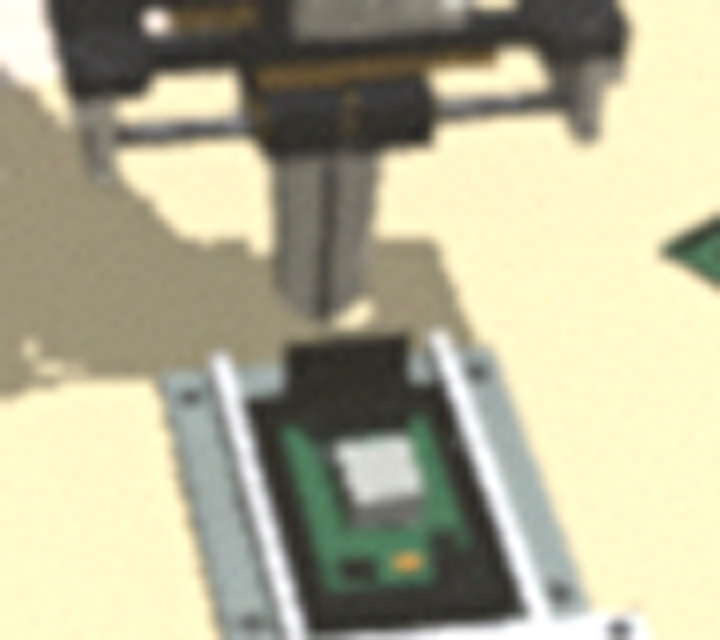

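```bash
python3 -m pendant '[{"delta_pos":[0.012,0,-0.002],"spin":0},{"delta_pos":[0.024,0,-0.002],"spin":0},{"delta_pos":[0.03,0,-0.002],"spin":0},{"delta_pos":[0.034,0,-0.002],"spin":0},{"delta_pos":[0.038,0,-0.002],"spin":0},{"delta_pos":[0.042,0,-0.002],"spin":0},{"delta_pos":[0.05,0,-0.002],"spin":0},{"delta_pos":[0.058,0,-0.002],"spin":0}]';python3 go.py .6182 .0591 .018 -11.8
```

```text
t: 9.85
tool_pos: [0.516, 0.0811, 0.0188]
orientation: [3.125, -0.319, -0.0]
force: [-0.6, 0.6, -1.2]
opening: 0.0006
t 9.85 pos [0.516  0.0811 0.0188] yaw -11.66 F [-0.6  0.6 -1.2] open 0.0005715257910662399 | delta [0.1045 0.0009 0.0007] spin 0.0024 tilt [-0.0001 -0.0001]
```

```bash
python3 - <<'E'
from ov import *
im,K,R,t=cam("scene","pics/s9.png")
overlay(im,(K,R,t),[],(250,130,340,210),8,"pics/z9.png",2)
E
```

```text
(no output)
```

View pics/z9.png

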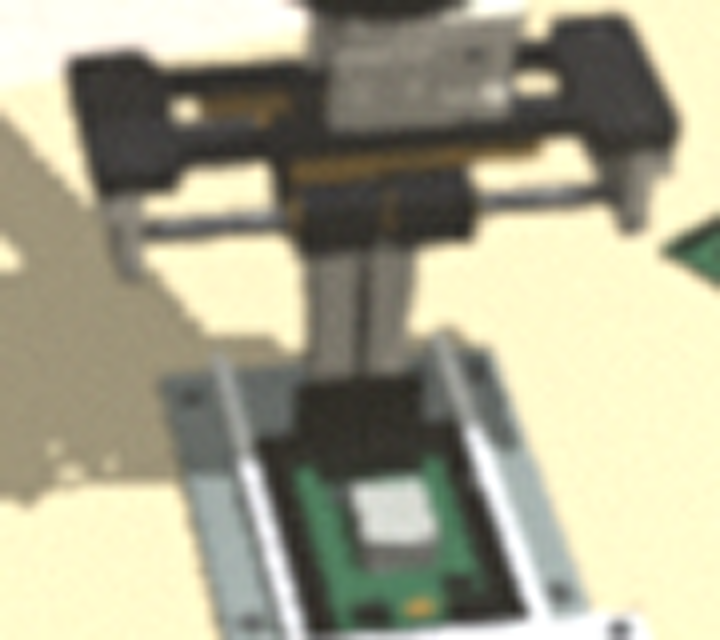

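```bash
python3 -m pendant '[{"delta_pos":[0.008,0,0],"spin":0},{"delta_pos":[0.016,0,0],"spin":0},{"delta_pos":[0.024,0,0],"spin":0},{"delta_pos":[0.032,0,0],"spin":0},{"delta_pos":[0.04,0,0],"spin":0},{"delta_pos":[0.048,0,0],"spin":0},{"delta_pos":[0.056,0,0],"spin":0},{"delta_pos":[0.064,0,0],"spin":0},{"delta_pos":[0.07,0,0],"spin":0},{"delta_pos":[0.076,0,0],"spin":0}]';python3 go.py .6095 .0609 .018 -11.8
python3 - <<'E'
from ov import *
im,K,R,t=cam("scene","pics/s10.png")
overlay(im,(K,R,t),[],(250,140,350,220),7,"pics/z10.png",2)
E
```

```text
t: 10.9
tool_pos: [0.5924, 0.0653, 0.0192]
orientation: [3.125, -0.32, 0.002]
force: [-2.6, -1.1, 0.4]
opening: 0.0007
t 10.9 pos [0.5924 0.0653 0.0192] yaw -11.68 F [-2.6 -1.1  0.4] open 0.0007065297975097617 | delta [0.0176 0.0008 0.0013] spin 0.0021 tilt [ 0.0015 -0.0002]
```

View pics/z10.png

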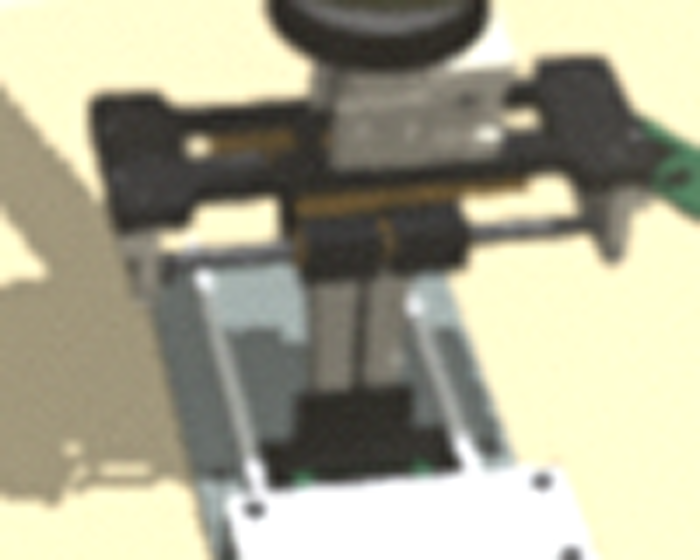

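```bash
python3 -m pendant '[{"delta_pos":[0.003,0,0],"spin":0},{"delta_pos":[0.006,0,0],"spin":0},{"delta_pos":[0.009,0,0],"spin":0},{"delta_pos":[0.011,0,0],"spin":0},{"delta_pos":[0.013,0,0],"spin":0},{"delta_pos":[0.013,0,0],"spin":0}]';python3 go.py .6095 .0609 .018 -11.8;python3 -m pendant '[{"delta_pos":[0.001,0,0],"spin":0},{"delta_pos":[0.002,0,0],"spin":0}]';python3 go.py .6095 .0609 .018 -11.8
```

```text
t: 11.55
tool_pos: [0.6068, 0.0625, 0.0199]
orientation: [-3.125, 0.32, -0.006]
force: [0.5, 0.5, -1.1]
opening: 0.0005
t 11.55 pos [0.6068 0.0625 0.0199] yaw -11.69 F [ 0.5  0.5 -1.1] open 0.0005261391523245517 | delta [0.0029 0.001  0.0019] spin 0.0019 tilt [ 0.0041 -0.    ]
t: 11.75
tool_pos: [0.609, 0.0622, 0.0201]
orientation: [-3.125, 0.32, -0.007]
force: [-2.9, 0.6, 1.9]
opening: 0.001
t 11.75 pos [0.609  0.0622 0.0201] yaw -11.69 F [-2.9  0.6  1.9] open 0.0009524148254508394 | delta [0.0007 0.0012 0.0021] spin 0.002 tilt [0.0045 0.    ]
```

```bash
python3 -m pendant '[{"delta_pos":[0.001,0,0],"spin":0},{"delta_pos":[0.001,0,0],"spin":0}]';python3 go.py .6095 .0609 .018 -11.8; python3 - <<'E'
from ov import *
im,K,R,t=cam("scene","pics/s11.png");b,K2,R2,t2=cam("top","pics/t11.png")
th=-.206;D=(.6795,.0482,th);D2=(.6763,.0469,th)
overlay(im,(K,R,t),[(PT,D,.006,(255,0,255)),(ST,D,.006,(0,255,0))],(250,150,350,240),7,"pics/z11.png",2)
overlay(b,(K2,R2,t2),[(PT,D2,.006,(255,0,255))],(190,140,270,200),7,"pics/z12.png",2)
E
```

```text
t: 11.95
tool_pos: [0.6103, 0.062, 0.0202]
orientation: [-3.125, 0.32, -0.008]
force: [-0.2, -0.1, -0.6]
opening: 0.0005
t 11.95 pos [0.6103 0.062  0.0202] yaw -11.69 F [-0.2 -0.1 -0.6] open 0.0005464467308336771 | delta [-0.0005  0.0012  0.0022] spin 0.002 tilt [0.0049 0.0001]
```

View pics/z11.png

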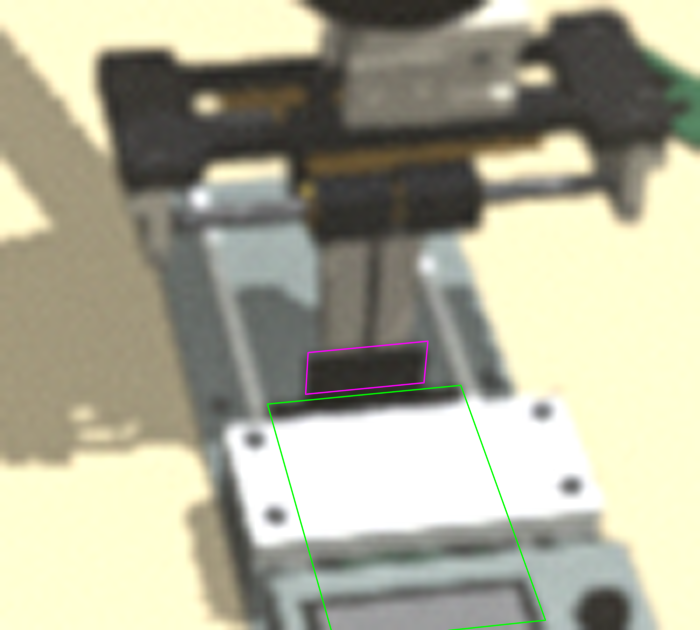

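View pics/z12.png

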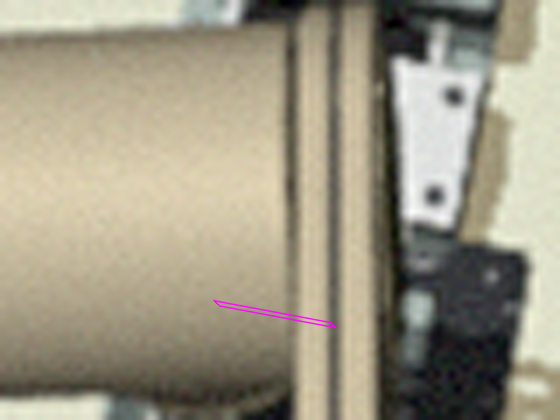

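```bash
for i in 1 ; do python3 -m pendant '[{"delta_pos":[0.001,0,0],"spin":0},{"delta_pos":[0.001,0,0],"spin":0}]';done;python3 -m pendant '[{"delta_pos":[0.001,0,0],"spin":0},{"delta_pos":[0.001,0,0],"spin":0}]'
```

```text
t: 12.25
tool_pos: [0.6104, 0.062, 0.0203]
orientation: [-3.125, 0.32, -0.005]
force: [-5.5, 0.8, 2.4]
opening: 0.0007
t: 12.45
tool_pos: [0.6104, 0.062, 0.0203]
orientation: [-3.125, 0.32, -0.001]
force: [-6.9, 1.1, 4.7]
opening: 0.0004
```

```bash
python3 -m pendant '[{"delta_pos":[0.001,0,0],"spin":0},{"delta_pos":[0.002,0,0],"spin":0}]';python3 -m pendant '[{"delta_pos":[0.001,0,0],"spin":0},{"delta_pos":[0.0015,0,0],"spin":0}]'
```

```text
t: 12.65
tool_pos: [0.6104, 0.062, 0.0203]
orientation: [-3.125, 0.319, 0.006]
force: [-15.3, 1.7, 12.2]
opening: 0.0007
t: 12.85
tool_pos: [0.6103, 0.062, 0.0203]
orientation: [-3.125, 0.319, 0.011]
force: [-10.5, 1.6, 9.6]
opening: 0.0004
```

A 15 N push gives no further travel, so the sled is against the rigid stop. Back off and look.

```bash
python3 -m pendant '[{"delta_pos":[-0.01,0,0],"spin":0},{"delta_pos":[-0.03,0,0],"spin":0},{"delta_pos":[-0.06,0,-0.02],"spin":0},{"delta_pos":[-0.09,0,-0.06],"spin":0},{"delta_pos":[-0.12,0,-0.1],"spin":0},{"delta_pos":[-0.15,0,-0.13],"spin":0},{"delta_pos":[-0.18,0,-0.15],"spin":0},{"delta_pos":[-0.21,0,-0.15],"spin":0},{"delta_pos":[-0.21,0,-0.15],"spin":0}]'; python3 - <<'E'
from ov import *
im,K,R,t=cam("scene","pics/s13.png");b,K2,R2,t2=cam("top","pics/t13.png")
th=-.206;D=(.6795,.0482,th);D2=(.6763,.0469,th)
overlay(im,(K,R,t),[],(265,165,350,255),5,"pics/z13.png",2)
N=[(-.0385,.036,.009),(-.0385,.03,.009),(-.0215,.03,.009),(-.0215,.036,.009)]
overlay(b,(K2,R2,t2),[],(195,95,275,205),5.2,"pics/z14.png",2)
a=cv2.imread("pics/z13.png");b=cv2.imread("pics/z14.png");h=max(a.shape[0],b.shape[0])
cv2.imwrite("pics/z15.png",np.hstack([cv2.copyMakeBorder(x,0,h-x.shape[0],0,0,0) for x in(a,b)])[:600,:840])
for l in("catch","sled_plate","sled"):
  for c,RR,tt in(("scene",R,t),("top",R2,t2)):
    for m in robot.mark_of(c,l): print(c,l,round(m["score"],2),m.get("location") is not None and np.round(RR.T@(np.array(m["location"])-tt),4))
E
```

```text
t: 13.75
tool_pos: [0.4039, 0.1049, 0.1725]
orientation: [-3.124, 0.317, 0.008]
force: [0.0, 0.1, -1.3]
opening: 0.0006Traceback (most recent call last):
  File "<stdin>", line 11, in <module>
ValueError: it knows: board, board_notch, bridge, dock, flux_jar, long_board, sled, sled_plate, sled_pocket, spool
```

View pics/z15.png

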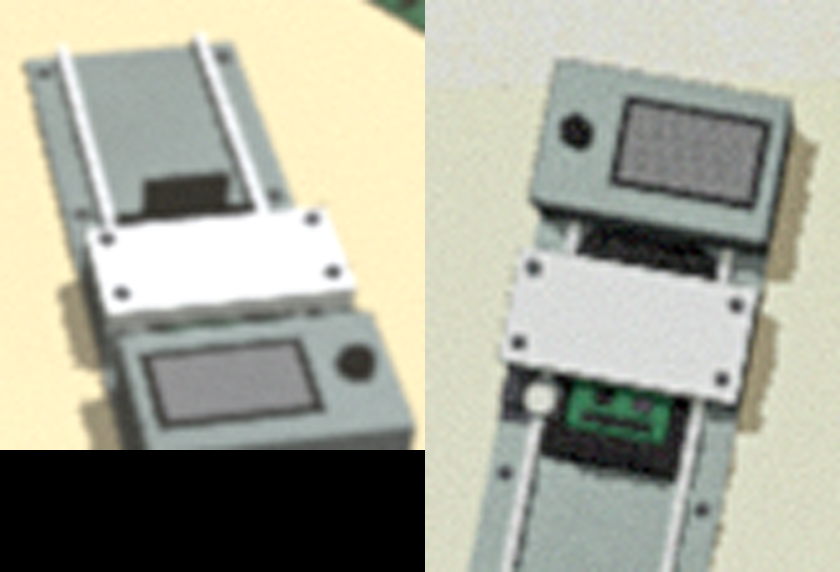

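```bash
python3 - <<'E'
from ov import *
_,K,R,t=cam("top")
for n in("top0","t6","t13"):
    im=cv2.imread(f"pics/{n}.png").astype(float);g=im.min(2)
    x0,y0,x1,y1=209,163,223,178
    s=cv2.resize(g[y0:y1,x0:x1],None,fx=8,fy=8,interpolation=cv2.INTER_CUBIC)
    cv2.imwrite(f"pics/r_{n}.png",cv2.resize(np.clip(im[y0-3:y1+3,x0-4:x1+4]*2,0,255).astype(np.uint8),None,fx=12,fy=12,interpolation=cv2.INTER_CUBIC))
    # template shift relative to top0
    if n=="top0": T=im[166:176,211:221].astype(np.float32).min(2)
    r=cv2.matchTemplate(g[160:182,205:227].astype(np.float32),T,cv2.TM_CCOEFF_NORMED);_,v,_,p=cv2.minMaxLoc(r)
    print(n,v,p)
    d=cv2.HoughCircles(np.clip(s*2,0,255).astype(np.uint8),cv2.HOUGH_GRADIENT,1,50,param1=80,param2=8,minRadius=18,maxRadius=32)
    print(d if d is None else [(round((c[0]+.5)/8-.5+x0,2),round((c[1]+.5)/8-.5+y0,2),c[2]/8) for c in d[0][:2]])
cv2.imwrite("pics/r.png",np.hstack([cv2.imread(f"pics/r_{n}.png") for n in("top0","t13")]))
# sled axial: dark rear edge profile
im=cv2.imread("pics/t13.png");g=im.astype(np.float32).sum(2);d=(.6763,.0469,-.206)
xs=np.arange(-.12,-.02,.0005)
for y in(-.03,-.015,0,.015):
    q=proj(place([(x,y,.025) for x in xs],*d),K,R,t).astype(np.float32)
    p=cv2.remap(g,q[:,0:1].copy(),q[:,1:2].copy(),cv2.INTER_LINEAR)[:,0];th=(p[:20].mean()+np.percentile(p,5))/2
    print(y,xs[np.where(p<th)[0][0]])
E
```

```text
top0 0.9999990463256836 (6, 6)
[(np.float32(216.62), np.float32(171.0), np.float32(2.7))]
t6 0.9949408769607544 (6, 6)
[(np.float32(216.62), np.float32(170.88), np.float32(2.8))]
t13 0.925295889377594 (6, 6)
[(np.float32(216.38), np.float32(170.88), np.float32(2.775)), (np.float32(211.12), np.float32(166.38), np.float32(2.3875))]
-0.03 -0.062499999999999944
-0.015 -0.061999999999999944
0 -0.06299999999999994
0.015 -0.06099999999999994
```

View pics/r.png

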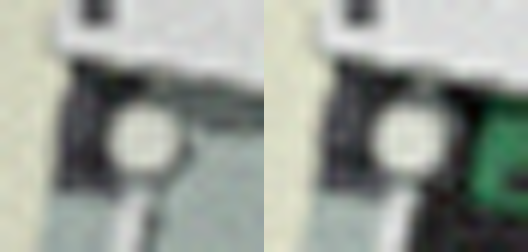

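```bash
python3 - <<'E'
from ov import *
_,K,R,t=cam("top");o=-R.T@t
for n in("top0","t6","t13"):
    g=cv2.imread(f"pics/{n}.png").astype(float).mean(2)
    out=[]
    for r in(169,170,171,172):
        p=g[r,208:217];i=np.argmin(p[3:5])+3
        lo=p[2:6].min();hi=100;th=60
        k=[j for j in range(2,8) if p[j]<th<=p[j+1]]
        out.append(round(208+k[0]+(th-p[k[0]])/(p[k[0]+1]-p[k[0]]),2) if k else None)
    print(n,out,g[168:175,216].round().tolist())
    print(g[170,208:224].round().tolist())
E
```

```text
top0 [np.float64(214.42), np.float64(213.85), np.float64(213.59), np.float64(213.64)] [51.0, 91.0, 103.0, 101.0, 101.0, 100.0, 70.0]
[102.0, 78.0, 42.0, 38.0, 36.0, 31.0, 65.0, 98.0, 103.0, 101.0, 100.0, 80.0, 60.0, 62.0, 49.0, 45.0]
t6 [np.float64(214.34), np.float64(213.71), np.float64(213.5), np.float64(213.66)] [51.0, 95.0, 108.0, 105.0, 109.0, 107.0, 76.0]
[107.0, 83.0, 41.0, 38.0, 34.0, 35.0, 70.0, 104.0, 108.0, 107.0, 104.0, 86.0, 62.0, 65.0, 52.0, 51.0]
t13 [np.float64(214.4), np.float64(213.71), np.float64(213.5), np.float64(213.6)] [55.0, 95.0, 107.0, 105.0, 104.0, 106.0, 75.0]
[102.0, 83.0, 40.0, 37.0, 36.0, 35.0, 70.0, 103.0, 107.0, 108.0, 103.0, 86.0, 54.0, 32.0, 9.0, 25.0]
```

The roller edge sits within 0.1 px of its free position (riding would shift it by more than 1 px), so it has popped into the notch. Final look at the rest of the scene.

```bash
python3 - <<'E'
from ov import *
im,K,R,t=cam("top","pics/t14.png")
for l in("long_board","spool","flux_jar","sled_plate","board"):
    for m in robot.mark_of("top",l)[:2]: print(l,round(m["score"],2),np.round(R.T@(np.array(m["location"])-t),4))
cv2.imwrite("pics/fin.png",np.clip(im.astype(float)*2,0,255).astype(np.uint8))
s=robot.read_state();print(s["t"],s["force"])
E
```

```text
long_board 0.79 [0.4978 0.2743 0.001 ]
long_board 0.72 [ 0.6733  0.0451 -0.0012]
spool 0.79 [0.6922 0.3035 0.0007]
spool 0.44 [0.6759 0.0519 0.0122]
flux_jar 0.84 [ 0.7518 -0.322   0.0036]
sled_plate 0.78 [0.616  0.0561 0.0263]
sled_plate 0.66 [ 0.5502 -0.159   0.0126]
board 0.73 [ 5.061e-01 -3.979e-01  1.000e-04]
board 0.5 [0.6735 0.0455 0.0119]
14.25 [-0.14034837  0.10841734  0.15748573]
```

View pics/fin.png

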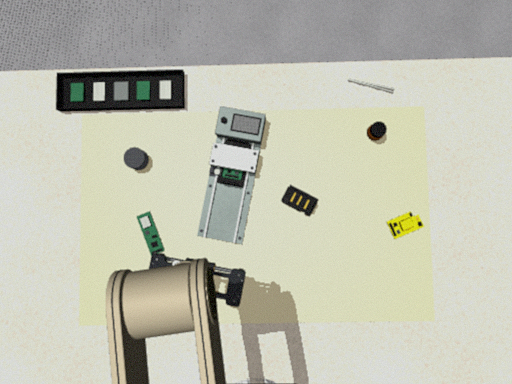

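```bash
python3 -c "
from plant import robot
print(robot.close_job())"
```

```text
the job is handed in; nothing more can be done
None
```

I laid the short board flat in the pocket of the larger sled, with its cut-out over the key block. Then I pushed the sled along the rails under the bridge until it stopped. The job was handed in at about 14 s of the 48 s allowed.

**Last checks that agreed:**
- **Seating:** the board went in with about 1 N on the wrist, and before the push both cameras showed it lying flat in the pocket.
- **End of travel:** a push of about 15 N along the track gave no further travel, so the sled was against the rigid stop. The gripper then backed clear.
- **Roller:** in the top view its edge is within about 0.1 pixel (0.3 mm) of its free position. Riding on the sled's side would show as 1.2 to 1.9 pixels.
- **Other things:** the long board, spool and jar are where they started, to within the networks' accuracy. The small sled and yellow board look undisturbed in the final picture.

**Disagreements:**
- **Cameras:** the two cameras differed by about 2 to 4 mm along x, so I placed the board using positions taken relative to the sled.
- **Sled position:** the top view put the sled's rear edge 1 to 3 mm short of its nominal home place. That is within the dock measurement's uncertainty, so I relied on the stop and the roller.

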